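Screw the cast plugs into their manifold ports

TASK

Two or three screw plugs (red, yellow, blue) stand freshly cast in the open mould. Lift each one out and fit it to the manifold port of its own colour: set it upright in the port, turn it back (counter-clockwise from above) until it drops into the thread start, then run it in clockwise until it is fully home, its flange flat on the rim. Let go of everything at the end and leave the tape measure and the air cylinder where they lie.

Things in the scene. Friction and masses are not known exactly. Their poses are not given: they have to be found in the camera images.
- plug_red: Red screw plug, loose, 0.17 kg, 102 mm high; may be absent. Origin: centre of the underside of its round flange (diameter 60, 6 thick); z up along its axis. On the flange a grip bar, 50 long along x, 20 thick along y, 40 high (6 to 46 mm above the origin): pinch its 20 mm. Below the flange: shank, tapered nose, two lugs (see plug_yellow).
- plug_yellow: Yellow screw plug, same shape and frame as plug_red; may be absent. All plugs: shank diameter 28 to 50 mm below the origin, nose tapering to diameter 18 at 56 mm below; two thread lugs along +x and -x, out to a radius of 22, 8 wide, 18.5 to 24.5 mm below the origin. Half a turn makes no difference.
- plug_blue: Blue screw plug, same shape and frame as plug_red; may be absent. Plugs start in mould cavities, upright, at any yaw, in any order, and lift straight out.
- port_red: Red-banded port, fixed: upright collar, outer diameter 65, bore 49, core left open in the thread 31. Origin: centre of its rim, 75 mm above the worktop; z up. Its x and y do not tell where the thread begins; that angle is random. The three ports stand in a row, 105 mm apart, in any order, on one fixed plate 310 x 84, 15 mm thick.
- port_yellow: Yellow-banded port, same frame as port_red. All ports: right-hand two-start thread, alike after half a turn: two flat-topped segments of 120 degrees and two 60 degree gaps, the starts. A plug set in at any angle rests on the segments, flange underside 18.5 mm above the rim (23 if on top of a stop). Stops block it clockwise; counter-clockwise (at most 150 degrees) leads to a start.
- port_blue: Blue-banded port, same frame as port_red. At a start a plug free to slide between the fingers falls to 7 mm above the rim (at once if set in there by luck); a wall stops it just counter-clockwise of the start. Then it runs in clockwise: 100 to 130 degrees bring the flange down on the rim (0 mm), a stop follows soon after. It turns easily and stays where left.
- mould: Open steel mould, dark, 90 x 300 x 60 mm, loose, 2.5 kg; origin: centre of its underside, y along its length. Three cavities, diameter 50, 100 mm apart; a plug stands in one nose down, flange on the mould's top inside a 3 mm rim of diameter 74. Guide pins 12 mm high at the corners. It may be knocked aside with the plugs in it.
- tape_rule: Bystander: yellow pocket tape measure, 32 x 70 x 62 mm, behind the mould. Origin under its centre.
- actuator: Bystander: small grey air cylinder with two blue ports on top, 88 x 33 x 43 mm, lying behind the gap between mould and manifold. Origin under its centre.

How it is judged:
At the end, for the whole second after the job is handed in: Every plug that is there is in the port of its own colour, upright within 0.05 rad, within 4 mm of the port's axis, screwed home so that its flange is less than 2 mm above the rim, released and at rest (z of plug_red in the frame of port_red between -0.004 and 0.002 m and horizontal distance between plug_red and port_red below 0.004 m and angle between each of plug_red, plug_yellow, plug_blue's own z axis and vertical below 0.05 rad and linear speed of each of plug_red, plug_yellow, plug_blue below 0.02 m/s and z of plug_yellow in the frame of port_yellow between -0.004 and 0.002 m and horizontal distance between plug_yellow and port_yellow below 0.004 m and z of plug_blue in the frame of port_blue between -0.004 and 0.002 m and horizontal distance between plug_blue and port_blue below 0.004 m); the robot touches nothing.
It fails at once if the tape measure is pushed more than 25 mm away (distance of tape_rule from where it was at the start of the episode above 0.025 m).
It fails at once if the air cylinder is pushed more than 25 mm away (distance of actuator from where it was at the start of the episode above 0.025 m).
Of plug_red, plug_yellow, plug_blue only 2 to 3 are there at a start; the rules pass over those that are not, and their reading is None.
At some moment in a run one of mould may be knocked a few centimetres aside while the robot is not near it.
It also fails if it takes over 210 s, if anything falls off the work surface, if the arm or the gripper's body presses on something with over 40 N, if the wrist force passes 120 N, or if a joint passes its speed limit or range.

ROBOT

A 6-joint arm with a two-finger parallel gripper is mounted at the origin on a cart in front of the work surface, level with it; the furniture and walls round the work are solid. World frame = base frame: x ahead of the robot, y to its left, z up, the work surface at z = 0. Lengths are in m, angles in rad, forces in N, time in s.
With the tool pointing down it reaches from about 0.275 to 0.875 m from the base axis. Payload 12.5 kg.
Tool frame: the origin (TCP) lies at the very end of the fingers, on their centre line; the grasp point (between the pads) lies 19 mm behind it; z points along the fingers, y is the line along which they close (so a half turn about z gives the same grasp; the last joint's range is limited). The gripper opens to 85 mm and grips with 20 to 120 N. Pads are 22 mm wide; open, the fingers measure 114 mm over their backs; the gripper's body (76 mm by 85 mm) begins 54 mm behind the grasp point. The pads swing forward as they close: fully open they stand 13 mm farther back than shut.
Start: joints at [1.218, 0.351, 1.652, -0, 1.139, -0.085], TCP at [0.146, 0.53, 0.231] pointing down, gripper open.
Joint ranges: [-2.75, 2.75], [-0.79, 2.1], [0.01, 2.65], [-1.57, 4.71], [0.07, 3.14], [-2.87, 2.87]. Speed limits (rad/s): [2.22, 2.22, 2.79, 3.14, 3.14, 3.14].

INTERFACE

Orientations are given as a unit quaternion [x, y, z, w].
In Python, from workcell import readout, optics, arm gives the robot as it stands.
- The arm moves only by the tool send_rows, never from a script. Its argument "plan" is a list that holds one entry, the list of rows, each a list of 7 numbers: the shift along the world's x, y, z in m, then the turn, a rotation vector about the world's x, y, z in degrees, then the closure in counts, from 0 (fully open) to 255 (shut). In form: [[[dx, dy, dz, wx, wy, wz, gripper], ...]]. A call has 1 to 5 rows; each row is the pose to reach, as a shift and turn from the pose commanded when the call began; what a row does not reach only later rows make up. A row lasts 1/8 s, in which the tool goes at most 62.5 mm and 10.7 degrees, less where a joint would pass 70% of its speed; a pose out of reach is approached as far as the arm can. A call with a gripper value outside its range is refused whole. The fingers move at their own pace and stop on an object; the grip force is fixed at half the most. Time passes only in rows, so rows that repeat a pose let the fingers close. It gives the time, the measured TCP pose, the force, the opening and the grip force at its end, in the units of the state.
- readout.get_obs(): the state, without advancing time (a new reading comes with each control period).
- optics.grab_frame(name): name is "scene" or "top" or "wrist"; returns (picture, depth): 400x640x3 uint8, red, green, blue; 400x640 float32, m along the optical axis (not along the pixel's ray), 0 where there is no reading.
- optics.calibration(name): a dict with "camera_matrix" (3x3 intrinsics, pixels), "extrinsics" (4x4, takes a point from camera to world coordinates); the wrist camera has in their place "mount" (4x4, takes a point from camera to tool coordinates, whose origin is the TCP and whose axes are the flange's). Camera axes: x right, y down, z forward; pixel columns grow to the right and rows downward; lengths in m; the calibration is good to about 2 mm. A picture is of the moment at which its call begins: read the wrist's pose just before it. calibration takes no time and is no camera call.
- arm.job_done(): hands the job in; it is judged then, once.
The state is a dict: "clock": time; "joint_pos": joint angles; "joint_vel": joint speeds; "effort": joint torques, N m; "tcp_pos": TCP position; "orientation": TCP orientation; "wrist_force": force on the tool from outside, world axes, zero at the start; "moment": the same for the moment, N m; "finger_gap": opening from 0.0 (shut) to 1.0 (fully open); "grasp_force": force on a finger pad.
Only numpy, scipy, OpenCV 4.12 (cv2) and the standard library are available. Lean on these libraries where they do the work, as an engineer would, in place of code of your own. Each camera call takes 0.05 s, during which the arm holds its last target. There are 200 camera calls.

## Working session

There is one attempt and no reset: what is moved stays moved. The work goes in short steps, Python scripts to look and compute and a tool call to move; the robot and the scene stay as the last step left them, time stands still between calls to the robot, and variables do not carry over. Pictures are saved under pics/ and viewed, at most 14 in all, crops included, and the job is handed in when it is done.

Besides the shell and the picture viewer there is one more tool, called after ">>>" as a command line: name --argument value ..., lists and objects as JSON in quotes. send_rows: Moves the arm, as the interface text tells. Its arguments: {"type":"object","properties":{"plan":{"type":"array","items":{"type":"array","items":{"type":"array","items":{"type":"number"}}}}},"required":["plan"]}

```bash
mkdir -p pics; ls; cat > h.py <<'E'
import numpy as np, cv2
from workcell import readout, optics, arm
from scipy.spatial.transform import Rotation as R
def T_of(name,obs):
    c=optics.calibration(name)
    if name!='wrist': return np.array(c['camera_matrix']),np.array(c['extrinsics'])
    T=np.eye(4);T[:3,:3]=R.from_quat(obs['orientation']).as_matrix();T[:3,3]=obs['tcp_pos']
    return np.array(c['camera_matrix']),T@np.array(c['mount'])
def grab(name,save=None):
    o=readout.get_obs();im,d=optics.grab_frame(name)
    K,T=T_of(name,o)
    if save: cv2.imwrite('pics/'+save,im[:,:,::-1])
    return im,d,K,T
def cloud(d,K,T):
    v,u=np.mgrid[:d.shape[0],:d.shape[1]]
    P=np.stack([(u-K[0,2])/K[0,0]*d,(v-K[1,2])/K[1,1]*d,d],-1)
    return P@T[:3,:3].T+T[:3,3]
def ray(u,v,z,K,T):
    r=T[:3,:3]@np.array([(u-K[0,2])/K[0,0],(v-K[1,2])/K[1,1],1]);return T[:3,3]+r*(z-T[2,3])/r[2]
def masks(im):
    h=cv2.cvtColor(im,cv2.COLOR_RGB2HSV);H,S,V=[h[...,i].astype(int) for i in range(3)]
    s=(S>110)&(V>60)
    return dict(red=s&((H<8)|(H>172)),yellow=s&(H>18)&(H<35),blue=s&(H>98)&(H<128))
E
python3 - <<'E'
from h import *
for n in('top','scene'):
    im,d,K,T=grab(n,n+'0.png');P=cloud(d,K,T);print(n,K[0,0],T[:3,3].round(3),T[:3,2].round(2))
    for c,m in masks(im).items():
        k,l,st,ce=cv2.connectedComponentsWithStats(m.astype(np.uint8))
        for i in range(1,k):
            if st[i,4]>40:
                q=P[(l==i)&(d>0)]
                print(c,st[i],ce[i].round(),np.median(q,0).round(3) if len(q) else '', np.percentile(q[:,2],95).round(3) if len(q) else '')
print(readout.get_obs()); print(optics.calibration('wrist'))
E
```

```text
pics
top 389.10269449060763 [0.411 0.011 1.19 ] [ 0.18 -0.02 -0.98]
red [337 223  21  21 344] [347. 233.] [ 0.502 -0.103  0.069] 0.108
red [232 234  23  22 144] [244. 245.] [0.464 0.184 0.074] 0.079
yellow [310 139  33  31 223] [326. 158.] [ 0.726 -0.047  0.031] 0.036
yellow [349 147  21  20 217] [359. 156.] [ 0.737 -0.148  0.057] 0.063
yellow [403 208  23  20 357] [414. 217.] [ 0.547 -0.297  0.069] 0.109
yellow [195 240  24  22 160] [208. 251.] [0.45  0.281 0.073] 0.078
blue [626  85  14   5  63] [633.  87.] [ 0.824 -0.757  0.345] 0.349
blue [397 148  21  19 256] [407. 157.] [ 0.74  -0.299  0.044] 0.048
blue [370 215  21  21 357] [380. 225.] [ 0.524 -0.2    0.069] 0.108
blue [268 228  22  23 113] [279. 239.] [0.482 0.085 0.074] 0.078
blue [522 246  12  13 101] [528. 251.] [ 0.447 -0.558  0.19 ] 0.196
blue [294 272  23   9 168] [305. 276.] [0.379 0.013 0.021] 0.026
scene 470.4299444898977 [ 0.057 -0.857  0.664] [ 0.47  0.72 -0.5 ]
red [230 179  24  17 201] [242. 189.] [0.459 0.167 0.065] 0.077
red [299 215  27  30 592] [312. 231.] [ 0.498 -0.118  0.081] 0.107
yellow [210 166  23  17 
[... 1045 characters left out ...]
, 'wrist_force': array([-0.23864463,  0.62427907, -0.62957414]), 'moment': array([-0.03806137, -0.0451103 ,  0.03547871]), 'grasp_force': 0.0, 'finger_gap': 1.0011454227427155}
{'camera_matrix': array([[279.39848569,   0.        , 324.07927161],
       [  0.        , 279.39848569, 200.70158225],
       [  0.        ,   0.        ,   1.        ]]), 'mount': array([[ 3.71057920e-04, -9.45504612e-01, -3.25608494e-01,
         8.54733299e-02],
       [ 9.99999641e-01,  5.98865282e-04, -5.99407273e-04,
        -2.43654947e-04],
       [ 7.61737964e-04, -3.25608155e-01,  9.45504495e-01,
        -1.43063388e-01],
       [ 0.00000000e+00,  0.00000000e+00,  0.00000000e+00,
         1.00000000e+00]])}
```

View pics/top0.png

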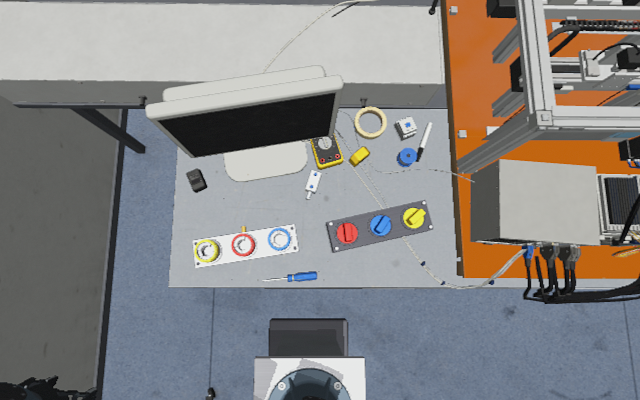

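View pics/scene0.png

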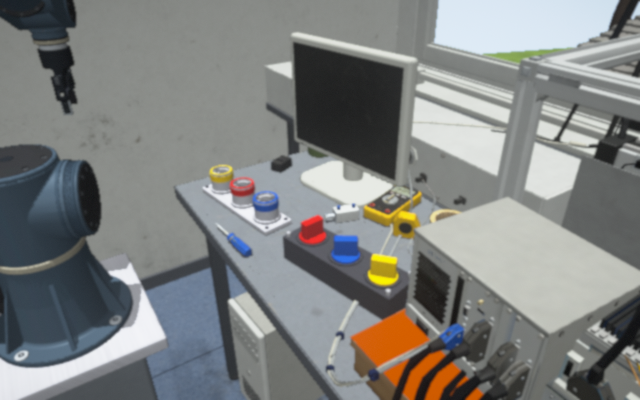

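Top view: plugs red (347,233), blue (380,225) and yellow (414,217) are in the mould. The ports are yellow (207,251), red (243,244) and blue (279,239), and the tape (359,156) and cylinder (314,183) lie behind. I'll go over the ports first for a closer look.

>>> send_rows --plan '[[[0.05,-0.05,0.03,0,0,-8,0],[0.1,-0.1,0.06,0,0,-16,0],[0.15,-0.15,0.09,0,0,-24,0],[0.2,-0.2,0.12,0,0,-32,0],[0.25,-0.25,0.12,0,0,-40,0]]]'

```text
clock: 0.72
tcp_pos: [0.3529, 0.3229, 0.3413]
orientation: [0.466, 0.885, 0.001, 0.0]
wrist_force: [-0.3, 0.9, -0.0]
finger_gap: 0.998
grasp_force: 0.0
```

>>> send_rows --plan '[[[0.025,-0.05,0,0,0,-10,0],[0.05,-0.1,0,0,0,-20,0],[0.05,-0.1,0,0,0,-30,0],[0.05,-0.1,0,0,0,-35,0],[0.05,-0.1,0,0,0,-35,0]]]'

```text
clock: 1.35
tcp_pos: [0.4017, 0.224, 0.3399]
orientation: [0.709, 0.705, -0.0, -0.0]
wrist_force: [-0.0, 0.3, -0.2]
finger_gap: 0.999
grasp_force: 0.0
```

```bash
python3 - <<'E'
from h import *
o=readout.get_obs();print(o['clock'],o['tcp_pos'],R.from_quat(o['orientation']).as_matrix()[:,0].round(3),o['joint_pos'].round(2))
im,d,K,T=grab('wrist','w1.png');P=cloud(d,K,T)
for c,m in masks(im).items():
    k,l,st,ce=cv2.connectedComponentsWithStats(m.astype(np.uint8))
    for i in range(1,k):
        if st[i,4]>60:
            q=P[(l==i)&(d>0)]; print(c,st[i],ce[i].round(),np.median(q,0).round(3),np.percentile(q[:,2],[5,95]).round(3))
E
```

```text
1.35 [0.40166718 0.22401528 0.33986492] [ 0.006  1.    -0.   ] [0.41 0.08 1.72 0.   1.34 0.41]
red [348 161  43  42 577] [367. 178.] [0.462 0.208 0.075] [0.06  0.077]
red [ 364  322   35   37 1001] [382. 340.] [ 0.503 -0.096  0.083] [0.063 0.107]
yellow [339  90  44  46 445] [361. 115.] [0.451 0.29  0.075] [0.069 0.077]
yellow [ 480  262   71   58 1174] [509. 284.] [ 0.746 -0.013  0.026] [0.009 0.034]
blue [   0    7   37  126 3276] [15. 75.] [-0.287  0.369 -0.198] [-0.202 -0.195]
blue [357 222  39  40 579] [374. 239.] [0.48  0.107 0.075] [0.057 0.077]
blue [306 240  11  10  81] [311. 245.] [0.375 0.062 0.02 ] [0.015 0.023]
blue [308 251  14  32 334] [314. 267.] [0.38  0.016 0.022] [0.016 0.024]
blue [461 371  23  15  91] [470. 376.] [ 0.73  -0.282  0.004] [0.002 0.408]
blue [470 388  25  12 239] [482. 394.] [ 0.742 -0.292  0.044] [0.042 0.045]
```

View pics/w1.png

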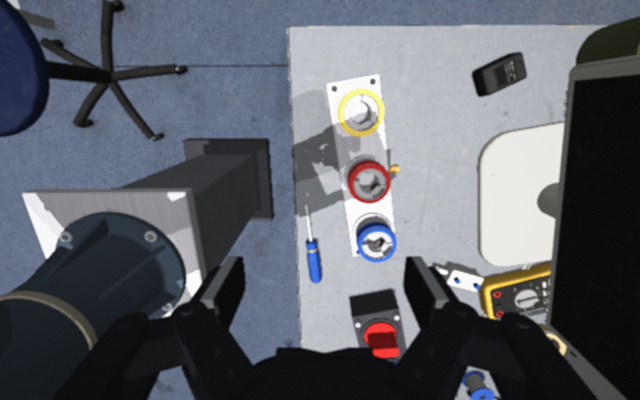

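The wrist view shows the ports clearly: yellow (362,112), red (369,181), blue (376,241). I'll fit circles to their rim tops and get the bar poses from the top camera.

```bash
cat >> h.py <<'E'
def j1(x,y): return np.degrees(np.arctan2(y,x)-np.arcsin(0.046/np.hypot(x,y)))
def ports(P,im,guess):
    out={}
    for c,g in guess.items():
        m=(np.abs(P[...,2]-0.0755)<0.004)&(np.hypot(P[...,0]-g[0],P[...,1]-g[1])<0.045)
        q=P[m][:,:2].astype(np.float32)
        e=cv2.minEnclosingCircle(q); A=np.c_[2*q,np.ones(len(q))];s=np.linalg.lstsq(A,(q**2).sum(1),rcond=None)[0]
        out[c]=s[:2]; print('port',c,len(q),np.round(e[0],4),round(e[1],4),'lsq',s[:2].round(4),np.sqrt(s[2]+s[0]**2+s[1]**2).round(4))
    return out
def plugs(P,im,guess,zb=0.106):
    for c,m in masks(im).items():
        if c not in guess: continue
        g=guess[c]
        q=P[m&(np.abs(P[...,2]-zb)<0.006)&(np.hypot(P[...,0]-g[0],P[...,1]-g[1])<0.06)][:,:2].astype(np.float32)
        if len(q)<10: print('plug',c,len(q));continue
        (x,y),(w,h),a=cv2.minAreaRect(q); a=a if w>h else a+90
        C=q.mean(0);ev,V=np.linalg.eigh(np.cov((q-C).T));pa=np.degrees(np.arctan2(V[1,1],V[0,1]))
        print('plug',c,len(q),'rect',round(x,4),round(y,4),round(w,3),round(h,3),'long ang',round(a%180,1),'pca',round(pa%180,1),C.round(4))
E
python3 - <<'E'
from h import *
G=dict(red=(.462,.19),yellow=(.449,.28),blue=(.48,.086));Q=dict(red=(.505,-.103),yellow=(.547,-.297),blue=(.524,-.2))
im,d,K,T=grab('wrist');P=cloud(d,K,T);G2=ports(P,im,G);plugs(P,im,Q)
im,d,K,T=grab('top');P=cloud(d,K,T);ports(P,im,G2);plugs(P,im,Q)
for c in G2: print(c,j1(*G2[c]))
E
```

```text
port red 560 [0.4689 0.1936] 0.0312 lsq [0.4691 0.1941] 0.0273
port yellow 603 [0.4522 0.2972] 0.031 lsq [0.452  0.2966] 0.0269
port blue 466 [0.4863 0.0901] 0.0313 lsq [0.486 0.091] 0.0273
plug red 256 rect 0.5076 -0.1052 0.044 0.021 long ang 7.1 pca 1.0 [ 0.5082 -0.1019]
plug yellow 0
plug blue 0
port red 157 [0.4694 0.1929] 0.0318 lsq [0.4691 0.1936] 0.0274
port yellow 77 [0.4541 0.2893] 0.0289 lsq [0.4537 0.2924] 0.0238
port blue 168 [0.4856 0.0904] 0.032 lsq [0.4859 0.0902] 0.0267
plug red 129 rect 0.5036 -0.1054 0.049 0.02 long ang 6.6 pca 5.9 [ 0.5032 -0.1051]
plug yellow 124 rect 0.5479 -0.2996 0.02 0.049 long ang 132.8 pca 129.6 [ 0.5476 -0.2989]
plug blue 127 rect 0.5262 -0.2025 0.02 0.05 long ang 144.5 pca 145.1 [ 0.5258 -0.2022]
red 17.281695913552603
yellow 28.394772070437213
blue 5.26403963807544
```

>>> send_rows --plan '[[[0.02,-0.06,-0.02,0,0,-10,60],[0.04,-0.12,-0.04,0,0,-20,60],[0.06,-0.175,-0.05,0,0,-30,60],[0.08,-0.23,-0.06,0,0,-40,60],[0.1,-0.285,-0.07,0,0,-50,60]]]'

```text
clock: 2.12
tcp_pos: [0.5022, -0.0627, 0.2698]
orientation: [0.941, 0.337, 0.0, 0.0]
wrist_force: [0.5, 0.2, -0.1]
finger_gap: 0.766
grasp_force: 0.0
```

>>> send_rows --plan '[[[0.002,-0.04,-0.03,0,0,-10,60],[0.002,-0.044,-0.07,0,0,-20,60],[0.002,-0.044,-0.07,0,0,-30,60],[0.002,-0.044,-0.07,0,0,-33.7,60],[0.002,-0.044,-0.07,0,0,-33.7,60]]]'

```text
clock: 2.75
tcp_pos: [0.5038, -0.1047, 0.2]
orientation: [0.999, 0.053, -0.0, -0.0]
wrist_force: [0.3, 0.4, -0.1]
finger_gap: 0.763
grasp_force: 0.0
```

```bash
python3 - <<'E'
from h import *
o=readout.get_obs();print(o['clock'],o['tcp_pos'],R.from_quat(o['orientation']).as_matrix().round(3),o['joint_pos'].round(2),o['finger_gap'])
Q=dict(red=(.505,-.103),yellow=(.547,-.297),blue=(.524,-.2))
im,d,K,T=grab('wrist','w2.png');P=cloud(d,K,T);plugs(P,im,Q)
E
```

```text
2.75 [ 0.50376149 -0.10469082  0.19996647] [[ 0.994  0.106 -0.   ]
 [ 0.106 -0.994  0.   ]
 [-0.    -0.    -1.   ]] [-0.3   0.32  1.78 -0.    1.04  1.17] 0.7632921372161451
plug red 1154 rect 0.505 -0.1069 0.049 0.02 long ang 5.6 pca 5.9 [ 0.5062 -0.1065]
plug yellow 1433 rect 0.5488 -0.3002 0.021 0.049 long ang 131.3 pca 131.9 [ 0.5495 -0.2988]
plug blue 1301 rect 0.5268 -0.2036 0.02 0.05 long ang 146.1 pca 145.5 [ 0.528  -0.2028]
```

View pics/w2.png

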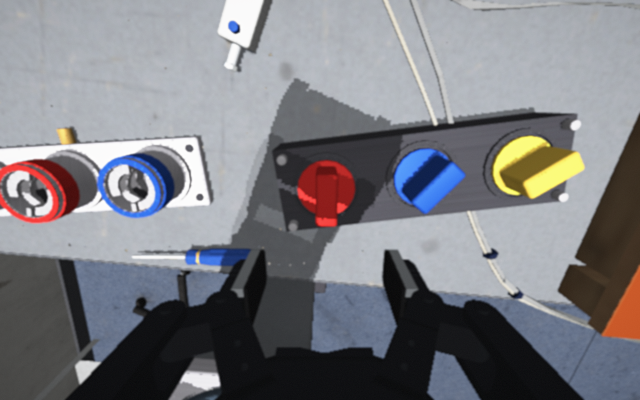

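The wrist view shows the red bar (326,195) ahead of the fingers, and its position agrees with the top camera. Descend, close and lift.

>>> send_rows --plan '[[[0.001,-0.001,-0.05,0,0,0,60],[0.001,-0.001,-0.1,0,0,0,80],[0.001,-0.001,-0.127,0,0,0,100],[0.001,-0.001,-0.127,0,0,0,255],[0.001,-0.001,-0.127,0,0,0,255]]]'

```text
clock: 3.42
tcp_pos: [0.5055, -0.106, 0.0743]
orientation: [0.999, 0.052, 0.001, 0.0]
wrist_force: [-0.1, -0.3, -1.8]
finger_gap: 0.22
grasp_force: 59.4
```

>>> send_rows --plan '[[[0,0,0,0,0,0,255],[0,0,0,0,0,0,255],[0,0,0.04,0,0,0,255],[0,0,0.09,0,0,0,255],[0,0,0.15,0,0,0,255]]]'

```text
clock: 4.05
tcp_pos: [0.5041, -0.1057, 0.2245]
orientation: [0.999, 0.052, -0.001, -0.0]
wrist_force: [0.8, -0.1, -0.8]
finger_gap: 0.228
grasp_force: 59.3
```

```bash
python3 - <<'E'
from h import *
o=readout.get_obs();print(o['clock'],o['tcp_pos'],R.from_quat(o['orientation']).as_euler('xyz',degrees=True),o['finger_gap'],o['grasp_force'],o['wrist_force'])
im,d,K,T=grab('wrist','w3.png')
E
```

```text
4.05 [ 0.50411513 -0.10565497  0.2245215 ] [-1.79974649e+02  6.01064518e-02  5.96391617e+00] 0.22814344215313825 59.325642585754395 [ 0.83984476 -0.1381257  -0.78526471]
```

View pics/w3.png

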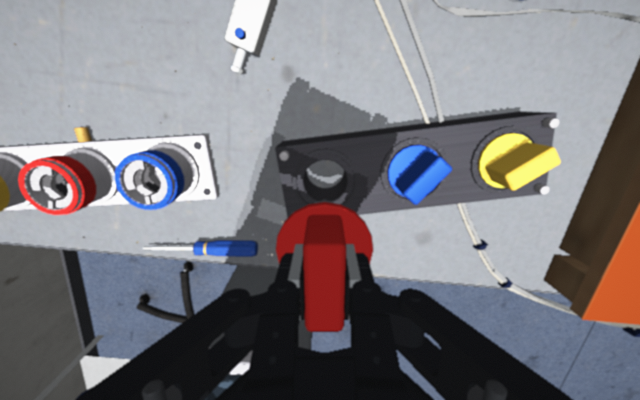

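Red is held upright, with its empty cavity visible at (325,178). Measure its centre in the hand and carry it to the red port.

```bash
cat >> h.py <<'E'
def inhand(c,off=0.0325):
    o=readout.get_obs();im,d,K,T=grab('wrist');P=cloud(d,K,T);t=o['tcp_pos']
    m=masks(im)[c]&(np.hypot(P[...,0]-t[0],P[...,1]-t[1])<0.07)
    q=P[m];zt=np.percentile(q[:,2],97);print('bar top - tcp',zt-t[2])
    q=q[np.abs(q[:,2]-zt)<0.005]
    Rt=R.from_quat(o['orientation']).as_matrix()
    l=((q-t)@Rt)[:,:2].astype(np.float32);print('tool-frame bar top',np.round(cv2.minAreaRect(l),4) if 0 else cv2.minAreaRect(l), l.mean(0), np.percentile(l,[1,99],axis=0))
E
python3 -c "
from h import *
inhand('red')"
```

```text
bar top - tcp 0.033128279240346004
tool-frame bar top ((-0.0006907694041728973, -0.00017996691167354584), (0.01977311633527279, 0.05049870163202286), 89.46703338623047) [ 0.0020755  -0.00017105] [[-0.02434098 -0.00962198]
 [ 0.02384737  0.00935104]]
```

>>> send_rows --plan '[[[-0.008,0.06,0,0,0,10,255],[-0.016,0.12,0,0,0,20,255],[-0.024,0.18,0,0,0,30,255],[-0.032,0.24,0,0,0,40,255],[-0.036,0.299,0,0,0,50,255]]]'

```text
clock: 4.78
tcp_pos: [0.4679, 0.195, 0.2229]
orientation: [0.882, 0.472, 0.0, 0.0]
wrist_force: [0.8, -0.3, -2.6]
finger_gap: 0.225
grasp_force: 59.7
```

>>> send_rows --plan '[[[0,0,0,0,0,10,255],[0,0,0,0,0,20,255],[0,0,0,0,0,30,255],[0,0,0,0,0,40,255],[0,0,0,0,0,40,255]]]'

```text
clock: 5.4
tcp_pos: [0.4685, 0.1931, 0.2227]
orientation: [0.67, 0.743, -0.0, -0.0]
wrist_force: [-0.7, -0.2, -2.3]
finger_gap: 0.224
grasp_force: 59.9
```

```bash
python3 - <<'E'
from h import *
o=readout.get_obs();print(o['clock'],o['tcp_pos'],R.from_quat(o['orientation']).as_matrix().round(3),o['joint_pos'].round(2),o['finger_gap'])
inhand('red')
E
```

```text
5.4 [0.46845962 0.19310409 0.22273846] [[-0.103  0.995 -0.   ]
 [ 0.995  0.103 -0.   ]
 [-0.    -0.    -1.   ]] [0.3  0.28 1.77 0.   1.09 0.2 ] 0.22373226520635917
bar top - tcp 0.033047723155971376
tool-frame bar top ((0.0007729213684797287, -0.0014159055426716805), (0.01973305456340313, 0.050607141107320786), 89.45106506347656) [ 0.00359863 -0.00137435] [[-0.0227931  -0.01083084]
 [ 0.02544548  0.00814543]]
```

>>> send_rows --plan '[[[0,0,-0.04,0,0,0,255],[0,0,-0.07,0,0,0,255],[0,0,-0.09,0,0,0,255],[0,0,-0.102,0,0,0,255],[0,0,-0.112,0,0,0,255]]]'

```text
clock: 6.08
tcp_pos: [0.4688, 0.1932, 0.1107]
orientation: [0.67, 0.742, 0.0, -0.0]
wrist_force: [0.3, -0.6, -2.8]
finger_gap: 0.222
grasp_force: 61.0
```

>>> send_rows --plan '[[[0,0,0,0,0,0,255],[0,0,0,0,0,0,184],[0,0,0,0,0,0,184],[0,0,0,0,0,0,184],[0,0,0,0,0,0,184]]]'

```text
clock: 6.7
tcp_pos: [0.4687, 0.1932, 0.1112]
orientation: [0.669, 0.743, 0.0, 0.0]
wrist_force: [0.0, 0.1, 0.7]
finger_gap: 0.279
grasp_force: 0.0
```

```bash
python3 - <<'E'
from h import *
o=readout.get_obs();print(o['clock'],o['tcp_pos'],o['wrist_force'],o['finger_gap'])
inhand('red'); im,d,K,T=grab('wrist','w4.png')
E
```

```text
6.7 [0.46874343 0.19321665 0.11122042] [0.04945709 0.11533677 0.67609025] 0.2793296042592985
bar top - tcp 0.029409520387424004
tool-frame bar top ((0.0012763701379299164, -0.0013879965990781784), (0.04959852620959282, 0.01972857117652893), 0.4210570156574249) [ 0.00393149 -0.0013023 ] [[-0.02191298 -0.01085792]
 [ 0.02526036  0.00819546]]
```

View pics/w4.png

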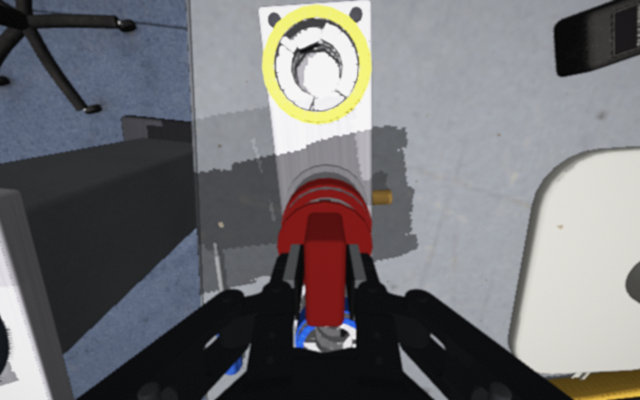

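Red rests on the segments, loose between the fingers. Turn counter-clockwise with a loose pinch.

>>> send_rows --plan '[[[0,0,-0.006,0,0,0,192],[0,0,-0.006,0,0,10,192],[0,0,-0.006,0,0,20,192],[0,0,-0.006,0,0,30,192],[0,0,-0.006,0,0,40,192]]]'

```text
clock: 7.42
tcp_pos: [0.4686, 0.1931, 0.1046]
orientation: [0.372, 0.928, -0.0, -0.0]
wrist_force: [-0.0, 0.6, 0.8]
finger_gap: 0.242
grasp_force: 0.1
```

```bash
cat >> h.py <<'E'
def chk(c):
    o=readout.get_obs();im,d,K,T=grab('wrist');P=cloud(d,K,T);t=o['tcp_pos']
    m=masks(im)[c]&(np.hypot(P[...,0]-t[0],P[...,1]-t[1])<0.05)
    q=P[m];zt=np.percentile(q[:,2],97);q=q[np.abs(q[:,2]-zt)<0.005]
    Rt=R.from_quat(o['orientation']).as_matrix();l=((q-t)@Rt)[:,:2].astype(np.float32)
    (x,y),(w,h),a=cv2.minAreaRect(l);a=a if w>h else a+90
    print('t',o['clock'],'tcp',t.round(4),'F',o['wrist_force'].round(1),'Mz',o['moment'][2].round(2),'gap',o['finger_gap'].round(3),'flange over rim mm',(zt-.046-.075)*1000,'bar ang in tool',(a+90)%180-90,'xy',(t+Rt@[x,y,0])[:2].round(4),'j6',np.degrees(o['joint_pos'][5]).round(1),'j1',np.degrees(o['joint_pos'][0]).round(1))
E
python3 -c "
from h import *
chk('red')"
```

```text
Traceback (most recent call last):
  File "h.py", line 55, in chk
    print('t',o['clock'],'tcp',t.round(4),'F',o['wrist_force'].round(1),'Mz',o['moment'][2].round(2),'gap',o['finger_gap'].round(3),'flange over rim mm',(zt-.046-.075)*1000,'bar ang in tool',(a+90)%180-90,'xy',(t+Rt@[x,y,0])[:2].round(4),'j6',np.degrees(o['joint_pos'][5]).round(1),'j1',np.degrees(o['joint_pos'][0]).round(1))
                                                                                                           ^^^^^^^^^^^^^^^^^^^^^
AttributeError: 'float' object has no attribute 'round'
```

>>> send_rows --plan '[[[0,0,0,0,0,10,192],[0,0,0,0,0,20,192],[0,0,0,0,0,30,192],[0,0,0,0,0,40,192],[0,0,0,0,0,40,192]]]'

```text
clock: 8.1
tcp_pos: [0.4686, 0.1937, 0.1051]
orientation: [0.042, 0.999, 0.002, -0.001]
wrist_force: [-2.7, 3.4, 5.1]
finger_gap: 0.252
grasp_force: 137.7
```

```bash
python3 -c "
from h import *
chk('red')"
```

```text
Traceback (most recent call last):
  File "h.py", line 55, in chk
    print('t',o['clock'],'tcp',t.round(4),'F',o['wrist_force'].round(1),'Mz',o['moment'][2].round(2),'gap',o['finger_gap'].round(3),'flange over rim mm',(zt-.046-.075)*1000,'bar ang in tool',(a+90)%180-90,'xy',(t+Rt@[x,y,0])[:2].round(4),'j6',np.degrees(o['joint_pos'][5]).round(1),'j1',np.degrees(o['joint_pos'][0]).round(1))
                                                                                                           ^^^^^^^^^^^^^^^^^^^^^
AttributeError: 'float' object has no attribute 'round'
```

```bash
sed -i "s/o\['finger_gap'\].round(3)/round(o['finger_gap'],3)/" h.py; python3 -c "
from h import *
chk('red')"
```

```text
t 8.15 tcp [0.4686 0.1937 0.1051] F [-1.6  4.1  5.3] Mz -4.99 gap 0.255 flange over rim mm 8.056056041931658 bar ang in tool 15.9855318069458 xy [0.4668 0.1935] j6 -68.3 j1 17.1
```

It has dropped into the start and sits against the wall. Run it in clockwise.

>>> send_rows --plan '[[[0,0,-0.004,0,0,-10,192],[0,0,-0.008,0,0,-20,192],[0,0,-0.01,0,0,-30,192],[0,0,-0.01,0,0,-40,192],[0,0,-0.01,0,0,-50,192]]]'

```text
clock: 8.82
tcp_pos: [0.4689, 0.1931, 0.0949]
orientation: [0.457, 0.889, -0.0, 0.001]
wrist_force: [1.1, 1.0, 0.8]
finger_gap: 0.246
grasp_force: 1.4
```

>>> send_rows --plan '[[[0,0,0,0,0,-10,192],[0,0,0,0,0,-20,192],[0,0,0,0,0,-30,192],[0,0,0,0,0,-40,192],[0,0,0,0,0,-50,192]]]'

```text
clock: 9.45
tcp_pos: [0.4687, 0.193, 0.0947]
orientation: [0.79, 0.613, -0.0, 0.0]
wrist_force: [-0.5, 0.6, -0.1]
finger_gap: 0.247
grasp_force: 0.5
```

```bash
python3 -c "
from h import *
chk('red')"
```

```text
t 9.45 tcp [0.4687 0.193  0.0947] F [-0.5  0.6 -0.1] Mz -0.04 gap 0.247 flange over rim mm 6.2062722160432235 bar ang in tool -0.33582305908203125 xy [0.4668 0.1926] j6 31.6 j1 17.2
```

>>> send_rows --plan '[[[0,0,0,0,0,-10,192],[0,0,0,0,0,-20,192],[0,0,-0.002,0,0,-30,192],[0,0,-0.003,0,0,-40,192],[0,0,-0.003,0,0,-40,192]]]'

```text
clock: 10.12
tcp_pos: [0.4686, 0.1931, 0.0918]
orientation: [0.951, 0.31, -0.0, 0.0]
wrist_force: [-0.4, 0.3, 0.2]
finger_gap: 0.248
grasp_force: 0.0
```

```bash
python3 -c "
from h import *
chk('red')
grab('wrist','w5.png')"
```

```text
t 10.125 tcp [0.4686 0.1931 0.0918] F [-0.4  0.3  0.2] Mz 0.01 gap 0.248 flange over rim mm 2.5824651828134373 bar ang in tool -0.17159271240234375 xy [0.4688 0.1946] j6 71.1 j1 17.1
```

View pics/w5.png

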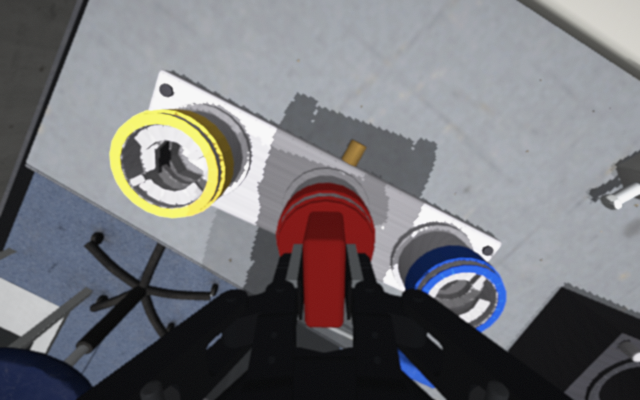

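The red plug is centred at (325,250) and still slightly high; continue to the stop.

>>> send_rows --plan '[[[0,0,0,0,0,-8,192],[0,0,0,0,0,-16,192],[0,0,0,0,0,-24,192],[0,0,0,0,0,-32,192],[0,0,0,0,0,-32,192]]]'

```text
clock: 10.85
tcp_pos: [0.4687, 0.1931, 0.092]
orientation: [0.999, 0.037, -0.0, 0.0]
wrist_force: [-0.9, -0.0, -0.0]
finger_gap: 0.247
grasp_force: 0.0
```

```bash
python3 -c "
from h import *
chk('red')"
```

```text
t 10.85 tcp [0.4687 0.1931 0.092 ] F [-0.9 -0.  -0. ] Mz 0.0 gap 0.247 flange over rim mm 1.1349493581854497 bar ang in tool -2.1185989379882812 xy [0.4681 0.1931] j6 103.0 j1 17.1
```

>>> send_rows --plan '[[[0,0,0,0,0,-5,192],[0,0,0,0,0,-10,192],[0,0,0,0,0,-15,192],[0,0,0,0,0,-15,192],[0,0,0,0,0,-15,192]]]'

```text
clock: 11.52
tcp_pos: [0.4688, 0.1933, 0.0922]
orientation: [0.996, -0.093, 0.0, 0.0]
wrist_force: [-1.8, 3.1, 3.4]
finger_gap: 0.25
grasp_force: 60.9
```

```bash
python3 -c "
from h import *
chk('red')"
```

```text
t 11.525 tcp [0.4688 0.1933 0.0922] F [-1.8  3.1  3.4] Mz 2.12 gap 0.25 flange over rim mm 1.1366729294722266 bar ang in tool -7.9004974365234375 xy [0.4686 0.1933] j6 117.9 j1 17.2
```

Red hit the stop and is home. Release, lift, and head for the blue plug.

>>> send_rows --plan '[[[0,0,0,0,0,6,192],[0,0,0,0,0,6,130],[0,0,0,0,0,6,100],[0,0,0.03,0,0,6,60],[0,0,0.09,0,0,6,60]]]'

```text
clock: 12.2
tcp_pos: [0.4676, 0.1927, 0.1815]
orientation: [0.999, -0.045, -0.002, 0.001]
wrist_force: [1.5, 1.1, 0.2]
finger_gap: 0.761
grasp_force: 0.0
```

>>> send_rows --plan '[[[0,-0.04,0.03,0,0,0,60],[0.015,-0.1,0.04,0,0,-8,60],[0.03,-0.16,0.04,0,0,-16,60],[0.045,-0.22,0.04,0,0,-24,60],[0.055,-0.28,0.04,0,0,-30,60]]]'

```text
clock: 12.82
tcp_pos: [0.5239, -0.089, 0.2221]
orientation: [0.953, -0.304, 0.0, -0.0]
wrist_force: [1.2, 0.3, 0.6]
finger_gap: 0.768
grasp_force: 0.0
```

>>> send_rows --plan '[[[0.003,-0.06,0,0,0,0,60],[0.003,-0.116,-0.02,0,0,0,60],[0.003,-0.116,-0.022,0,0,0,60],[0.003,-0.116,-0.022,0,0,0,60]]]'

```text
clock: 13.32
tcp_pos: [0.5265, -0.2025, 0.1999]
orientation: [0.953, -0.302, -0.0, -0.0]
wrist_force: [0.2, 1.2, 0.3]
finger_gap: 0.767
grasp_force: 0.0
```

```bash
python3 - <<'E'
from h import *
o=readout.get_obs();M=R.from_quat(o['orientation']).as_matrix();print(o['clock'],o['tcp_pos'],'xang',np.degrees(np.arctan2(M[1,0],M[0,0])))
Q=dict(yellow=(.547,-.297),blue=(.524,-.2))
im,d,K,T=grab('wrist','w6.png');P=cloud(d,K,T);plugs(P,im,Q)
im,d,K,T=grab('top');P=cloud(d,K,T);plugs(P,im,Q);plugs(P,im,dict(red=(.469,.1935)),.121)
E
```

```text
13.325 [ 0.52651505 -0.20250681  0.1998583 ] xang -35.13700462121813
plug yellow 1594 rect 0.5486 -0.3017 0.021 0.05 long ang 130.8 pca 131.2 [ 0.5499 -0.3015]
plug blue 1133 rect 0.5269 -0.2043 0.019 0.049 long ang 145.5 pca 145.6 [ 0.528  -0.2053]
plug yellow 0
plug blue 0
plug red 136 rect 0.4672 0.1936 0.049 0.02 long ang 4.8 pca 3.4 [0.4673 0.1932]
```

>>> send_rows --plan '[[[0,-0.001,-0.05,0,0,0.5,60],[0,-0.001,-0.1,0,0,0.5,80],[0,-0.001,-0.127,0,0,0.5,100],[0,-0.001,-0.127,0,0,0.5,255],[0,-0.001,-0.127,0,0,0.5,255]]]'

```text
clock: 14.05
tcp_pos: [0.5277, -0.2036, 0.0747]
orientation: [0.955, -0.297, 0.001, 0.0]
wrist_force: [1.0, -0.5, -1.4]
finger_gap: 0.226
grasp_force: 58.5
```

>>> send_rows --plan '[[[0,0,0,0,0,0,255],[0,0,0,0,0,0,255],[0,0,0.04,0,0,0,255],[0,0,0.09,0,0,0,255],[0,0,0.15,0,0,0,255]]]'

```text
clock: 14.68
tcp_pos: [0.5262, -0.2036, 0.2246]
orientation: [0.955, -0.297, -0.0, -0.0]
wrist_force: [1.1, -0.1, -1.7]
finger_gap: 0.224
grasp_force: 58.9
```

```bash
python3 -c "
from h import *
inhand('blue');chk('blue')"
```

```text
bar top - tcp 0.03268329688351895
tool-frame bar top ((-2.4771317839622498e-05, 0.000819934532046318), (0.019836336374282837, 0.050020672380924225), 89.48787689208984) [0.0027141  0.00083815] [[-0.02323133 -0.00862867]
 [ 0.02436789  0.01028558]]
t 14.725 tcp [ 0.5291 -0.205   0.2332] F [ 2.6 -0.8  8.4] Mz -0.0 gap 0.226 flange over rim mm 144.95684772196148 bar ang in tool -0.1470489501953125 xy [ 0.5286 -0.2058] j6 98.7 j1 -25.9
```

>>> send_rows --plan '[[[-0.008,0.06,0,0,0,10,255],[-0.016,0.12,0,0,0,20,255],[-0.024,0.18,0,0,0,30,255],[-0.032,0.24,0,0,0,40,255],[-0.0403,0.2938,0,0,0,50,255]]]'

```text
clock: 15.4
tcp_pos: [0.4857, 0.0919, 0.223]
orientation: [0.991, 0.137, 0.0, -0.0]
wrist_force: [0.3, 0.0, -1.7]
finger_gap: 0.226
grasp_force: 59.1
```

>>> send_rows --plan '[[[0,0,0,0,0,10,255],[0,0,0,0,0,20,255],[0,0,0,0,0,30,255],[0,0,0,0,0,40,255],[0,0,0,0,0,50,255]]]'

```text
clock: 16.02
tcp_pos: [0.4862, 0.0899, 0.2228]
orientation: [0.84, 0.543, -0.0, -0.0]
wrist_force: [-0.4, -0.2, -1.2]
finger_gap: 0.227
grasp_force: 59.4
```

>>> send_rows --plan '[[[0,0,0,0,0,10,255],[0,0,0,0,0,19,255],[0,0,0,0,0,19,255],[0,0,0,0,0,19,255]]]'

```text
clock: 16.52
tcp_pos: [0.4863, 0.0899, 0.223]
orientation: [0.742, 0.671, -0.0, -0.0]
wrist_force: [-0.7, 0.1, -1.0]
finger_gap: 0.228
grasp_force: 59.4
```

```bash
python3 -c "
from h import *
o=readout.get_obs();print(o['joint_vel'].round(3))
inhand('blue');chk('blue')"
```

```text
[ 0.001  0.001 -0.001 -0.     0.    -0.008]
bar top - tcp 0.032647710920776646
tool-frame bar top ((0.001355886459350586, -0.0014341427013278008), (0.019840309396386147, 0.04941868782043457), 89.48788452148438) [ 0.00397987 -0.00138691] [[-0.02195503 -0.01084565]
 [ 0.02551778  0.00802972]]
t 16.575 tcp [0.4863 0.09   0.223 ] F [ 0.4  0.1 -1.1] Mz 0.03 gap 0.225 flange over rim mm 134.62374213040403 bar ang in tool -0.7371749877929688 xy [0.4851 0.0914] j6 10.8 j1 5.1
```

Good. Insert, loosen and turn counter-clockwise.

>>> send_rows --plan '[[[0,0,-0.04,0,0,0,255],[0,0,-0.07,0,0,0,255],[0,0,-0.09,0,0,0,255],[0,0,-0.102,0,0,0,255],[0,0,-0.112,0,0,0,255]]]'

```text
clock: 17.25
tcp_pos: [0.4866, 0.09, 0.1108]
orientation: [0.741, 0.672, 0.0, 0.0]
wrist_force: [0.3, -0.4, -0.9]
finger_gap: 0.226
grasp_force: 59.4
```

>>> send_rows --plan '[[[0,0,0,0,0,0,255],[0,0,0,0,0,0,188],[0,0,0,0,0,0,188],[0,0,-0.003,0,0,0,188],[0,0,-0.006,0,0,0,192]]]'

```text
clock: 17.88
tcp_pos: [0.4865, 0.09, 0.105]
orientation: [0.74, 0.672, 0.0, 0.0]
wrist_force: [1.0, 0.1, -0.0]
finger_gap: 0.245
grasp_force: 0.0
```

```bash
python3 -c "
from h import *
chk('blue')"
```

```text
t 17.875 tcp [0.4865 0.09   0.105 ] F [ 1.   0.1 -0. ] Mz -0.01 gap 0.245 flange over rim mm 19.64496002716068 bar ang in tool -0.16037750244140625 xy [0.4855 0.0913] j6 10.6 j1 5.1
```

>>> send_rows --plan '[[[0,0,0,0,0,10,192],[0,0,0,0,0,20,192],[0,0,0,0,0,30,192],[0,0,0,0,0,40,192],[0,0,0,0,0,50,192]]]'

```text
clock: 18.55
tcp_pos: [0.4863, 0.09, 0.1049]
orientation: [0.384, 0.923, -0.0, -0.0]
wrist_force: [-0.4, 0.0, -1.5]
finger_gap: 0.246
grasp_force: 0.5
```

```bash
python3 -c "
from h import *
chk('blue')"
```

```text
t 18.55 tcp [0.4863 0.09   0.1049] F [-0.4  0.  -1.5] Mz 0.04 gap 0.246 flange over rim mm 19.539924879461378 bar ang in tool 3.2090673446655273 xy [0.484  0.0912] j6 -39.7 j1 5.1
```

>>> send_rows --plan '[[[0,0,0,0,0,10,192],[0,0,0,0,0,20,192],[0,0,0,0,0,30,192],[0,0,0,0,0,30,192]]]'

```text
clock: 19.1
tcp_pos: [0.4863, 0.09, 0.105]
orientation: [0.137, 0.991, 0.0, -0.0]
wrist_force: [-0.1, 0.7, -1.2]
finger_gap: 0.25
grasp_force: 0.9
```

```bash
python3 -c "
from h import *
chk('blue')"
```

```text
t 19.1 tcp [0.4863 0.09   0.105 ] F [-0.1  0.7 -1.2] Mz 0.01 gap 0.25 flange over rim mm 8.143996563139188 bar ang in tool 3.52600359916687 xy [0.4852 0.09  ] j6 -69.2 j1 5.1
```

Dropped. Run in clockwise.

>>> send_rows --plan '[[[0,0,-0.004,0,0,-10,192],[0,0,-0.008,0,0,-20,192],[0,0,-0.01,0,0,-30,192],[0,0,-0.01,0,0,-40,192],[0,0,-0.01,0,0,-50,192]]]'

```text
clock: 19.77
tcp_pos: [0.4865, 0.09, 0.0951]
orientation: [0.546, 0.838, 0.0, 0.0]
wrist_force: [0.5, -0.7, -0.0]
finger_gap: 0.248
grasp_force: 1.4
```

>>> send_rows --plan '[[[0,0,0,0,0,-10,192],[0,0,0,0,0,-20,192],[0,0,0,0,0,-30,192],[0,0,-0.002,0,0,-40,192],[0,0,-0.003,0,0,-50,192]]]'

```text
clock: 20.4
tcp_pos: [0.4865, 0.09, 0.0921]
orientation: [0.849, 0.529, 0.0, 0.0]
wrist_force: [1.0, 0.1, 0.3]
finger_gap: 0.248
grasp_force: 0.2
```

```bash
python3 -c "
from h import *
chk('blue')"
```

```text
t 20.4 tcp [0.4865 0.09   0.0921] F [1.  0.1 0.3] Mz 0.03 gap 0.248 flange over rim mm 4.000620889280687 bar ang in tool -2.628326416015625 xy [0.4852 0.0905] j6 31.3 j1 5.1
```

>>> send_rows --plan '[[[0,0,0,0,0,-8,192],[0,0,0,0,0,-16,192],[0,0,0,0,0,-24,192],[0,0,0,0,0,-30,192],[0,0,0,0,0,-30,192]]]'

```text
clock: 21.08
tcp_pos: [0.4865, 0.09, 0.0921]
orientation: [0.955, 0.296, 0.0, 0.0]
wrist_force: [-0.7, -0.0, -0.6]
finger_gap: 0.248
grasp_force: 0.0
```

```bash
python3 -c "
from h import *
chk('blue')"
```

```text
t 21.075 tcp [0.4865 0.09   0.0921] F [-0.7 -0.  -0.6] Mz 0.0 gap 0.248 flange over rim mm 1.4732078143028515 bar ang in tool -2.4628677368164062 xy [0.4846 0.0894] j6 60.6 j1 5.1
```

>>> send_rows --plan '[[[0,0,0,0,0,-6,192],[0,0,0,0,0,-12,192],[0,0,0,0,0,-18,192],[0,0,0,0,0,-18,192]]]'

```text
clock: 21.62
tcp_pos: [0.4866, 0.0899, 0.0921]
orientation: [0.99, 0.144, 0.0, 0.0]
wrist_force: [-0.5, -0.8, 0.6]
finger_gap: 0.243
grasp_force: 0.5
```

```bash
python3 -c "
from h import *
chk('blue')"
```

```text
t 21.625 tcp [0.4866 0.0899 0.0921] F [-0.5 -0.8  0.6] Mz 0.02 gap 0.243 flange over rim mm 1.3423547336509634 bar ang in tool -2.5626602172851562 xy [0.4848 0.0897] j6 78.5 j1 5.1
```

>>> send_rows --plan '[[[0,0,0,0,0,-6,192],[0,0,0,0,0,-12,192],[0,0,0,0,0,-16,192],[0,0,0,0,0,-16,192]]]'

```text
clock: 22.18
tcp_pos: [0.4872, 0.0901, 0.0925]
orientation: [1.0, 0.007, 0.001, 0.0]
wrist_force: [2.6, 0.4, 3.5]
finger_gap: 0.254
grasp_force: 88.1
```

```bash
python3 -c "
from h import *
chk('blue')"
```

```text
t 22.175 tcp [0.4872 0.0901 0.0925] F [2.6 0.4 3.5] Mz 1.84 gap 0.254 flange over rim mm 1.4956066472234104 bar ang in tool -10.962059020996094 xy [0.4842 0.0896] j6 94.4 j1 5.1
```

Blue is home. Release and go to the yellow plug, with the camera turned away from the equipment on the right.

>>> send_rows --plan '[[[0,0,0,0,0,6,192],[0,0,0,0,0,6,130],[0,0,0,0,0,6,100],[0,0,0.03,0,0,6,60],[0,0,0.09,0,0,6,60]]]'

```text
clock: 22.85
tcp_pos: [0.485, 0.0899, 0.1813]
orientation: [0.998, 0.056, -0.003, -0.0]
wrist_force: [1.1, 0.5, 0.0]
finger_gap: 0.763
grasp_force: 0.0
```

>>> send_rows --plan '[[[0,-0.03,0.04,0,0,10,60],[0.015,-0.09,0.04,0,0,20,60],[0.03,-0.15,0.04,0,0,30,60],[0.045,-0.21,0.04,0,0,40,60],[0.055,-0.26,0.04,0,0,50,60]]]'

```text
clock: 23.48
tcp_pos: [0.541, -0.1688, 0.2218]
orientation: [0.882, 0.472, -0.0, -0.0]
wrist_force: [0.9, 0.3, 0.6]
finger_gap: 0.766
grasp_force: 0.0
```

>>> send_rows --plan '[[[0.005,-0.04,0,0,0,10,60],[0.007,-0.08,0,0,0,20,60],[0.0075,-0.12,0,0,0,30,60],[0.0075,-0.131,-0.01,0,0,40,60],[0.0075,-0.131,-0.02,0,0,50,60]]]'

```text
clock: 24.1
tcp_pos: [0.548, -0.2989, 0.2012]
orientation: [0.6, 0.8, 0.0, -0.001]
wrist_force: [-0.5, -0.2, 0.0]
finger_gap: 0.763
grasp_force: 0.0
```

>>> send_rows --plan '[[[0,0,0,0,0,10,60],[0,0,0,0,0,20,60],[0,0,0,0,0,25,60],[0,0,0,0,0,25,60],[0,0,0,0,0,25,60]]]'

```text
clock: 24.72
tcp_pos: [0.5484, -0.298, 0.2019]
orientation: [0.416, 0.909, 0.0, -0.0]
wrist_force: [-0.1, -0.4, 0.5]
finger_gap: 0.763
grasp_force: 0.0
```

```bash
python3 - <<'E'
from h import *
o=readout.get_obs();M=R.from_quat(o['orientation']).as_matrix();print(o['clock'],o['tcp_pos'],'xang',np.degrees(np.arctan2(M[1,0],M[0,0])),o['joint_pos'].round(2))
Q=dict(yellow=(.547,-.3))
im,d,K,T=grab('wrist','w7.png');P=cloud(d,K,T);plugs(P,im,Q)
im,d,K,T=grab('top','t7.png');P=cloud(d,K,T);plugs(P,im,Q);plugs(P,im,dict(red=(.469,.1935),blue=(.486,.09)),.121)
E
```

```text
24.725 [ 0.54835785 -0.29803048  0.20186258] xang 130.85744391832455 [-0.57  0.51  1.48  0.    1.15 -1.29]
plug yellow 1123 rect 0.5484 -0.3008 0.02 0.05 long ang 131.5 pca 131.2 [ 0.5474 -0.2993]
plug yellow 59 rect 0.5507 -0.2925 0.014 0.046 long ang 146.9 pca 142.8 [ 0.5444 -0.2896]
plug red 134 rect 0.4675 0.1934 0.049 0.019 long ang 5.9 pca 2.5 [0.4677 0.1933]
plug blue 131 rect 0.4847 0.09 0.048 0.02 long ang 19.1 pca 18.7 [0.4846 0.0898]
```

View pics/w7.png

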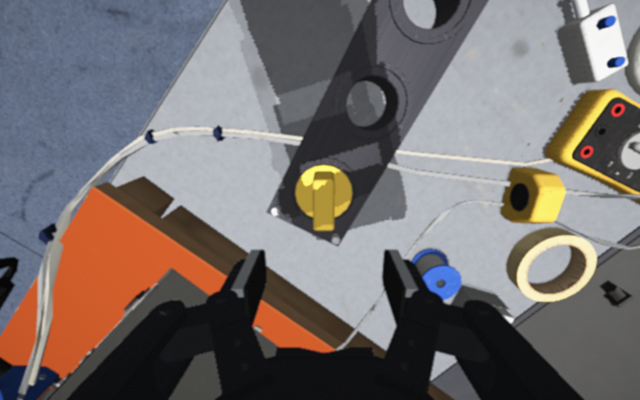

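The yellow plug is at (324,195) and the mould hasn't moved. Grasp it.

>>> send_rows --plan '[[[0,-0.0025,-0.05,0,0,0.3,60],[0,-0.0025,-0.1,0,0,0.3,80],[0,-0.0025,-0.129,0,0,0.3,100],[0,-0.0025,-0.129,0,0,0.3,255],[0,-0.0025,-0.129,0,0,0.3,255]]]'

```text
clock: 25.45
tcp_pos: [0.5491, -0.301, 0.0745]
orientation: [0.413, 0.911, -0.0, 0.001]
wrist_force: [0.2, 0.9, -0.9]
finger_gap: 0.226
grasp_force: 59.9
```

>>> send_rows --plan '[[[0,0,0,0,0,0,255],[0,0,0,0,0,0,255],[0,0,0.04,0,0,0,255],[0,0,0.09,0,0,0,255],[0,0,0.15,0,0,0,255]]]'

```text
clock: 26.08
tcp_pos: [0.548, -0.3003, 0.2244]
orientation: [0.412, 0.911, 0.0, -0.001]
wrist_force: [0.8, -1.0, -2.1]
finger_gap: 0.225
grasp_force: 59.9
```

>>> send_rows --plan '[[[0,0,0,0,0,0,255],[0,0,0,0,0,0,255]]]'

```text
clock: 26.32
tcp_pos: [0.5481, -0.3003, 0.2226]
orientation: [0.412, 0.911, 0.0, -0.0]
wrist_force: [0.4, 1.0, -2.5]
finger_gap: 0.225
grasp_force: 60.2
```

```bash
python3 -c "
from h import *
inhand('yellow');chk('yellow')"
```

```text
bar top - tcp 0.03287421271643631
tool-frame bar top ((0.0006339307874441147, -0.0009897900745272636), (0.019854836165905, 0.05005138739943504), 89.49662017822266) [ 0.00335388 -0.00097905] [[-0.02254906 -0.01045672]
 [ 0.02502233  0.00868272]]
t 26.375 tcp [ 0.5479 -0.3002  0.2217] F [ 0.5  0.2 -2. ] Mz -0.01 gap 0.221 flange over rim mm 133.64461690848438 bar ang in tool -0.6566543579101562 xy [ 0.5466 -0.3003] j6 -74.3 j1 -33.0
```

>>> send_rows --plan '[[[-0.008,0.06,0.01,0,0,-4,255],[-0.016,0.12,0.02,0,0,-8,255],[-0.025,0.18,0.02,0,0,-12,255],[-0.035,0.24,0.02,0,0,-16,255],[-0.045,0.3,0.02,0,0,-20,255]]]'

```text
clock: 27.05
tcp_pos: [0.5024, 0.0012, 0.242]
orientation: [0.565, 0.825, -0.0, -0.001]
wrist_force: [-0.2, 0.0, -1.4]
finger_gap: 0.223
grasp_force: 60.0
```

>>> send_rows --plan '[[[-0.01,0.06,0,0,0,-3,255],[-0.02,0.12,0,0,0,-3,255],[-0.03,0.18,0,0,0,-3,255],[-0.04,0.24,0,0,0,-3,255],[-0.0507,0.297,0,0,0,-3,255]]]'

```text
clock: 27.68
tcp_pos: [0.4517, 0.2982, 0.2419]
orientation: [0.586, 0.811, -0.001, -0.0]
wrist_force: [1.5, -0.3, -1.0]
finger_gap: 0.229
grasp_force: 60.0
```

>>> send_rows --plan '[[[0,0,0,0,0,0,255],[0,0,-0.02,0,0,0,255],[0,0,-0.02,0,0,0,255],[0,0,-0.02,0,0,0,255]]]'

```text
clock: 28.18
tcp_pos: [0.453, 0.2959, 0.2232]
orientation: [0.586, 0.81, -0.0, -0.0]
wrist_force: [0.8, -0.6, -1.9]
finger_gap: 0.223
grasp_force: 59.9
```

```bash
python3 -c "
from h import *
chk('yellow')"
```

```text
t 28.175 tcp [0.453  0.2959 0.2232] F [ 0.8 -0.6 -1.9] Mz -0.04 gap 0.223 flange over rim mm 135.17977550288796 bar ang in tool -0.405975341796875 xy [0.4516 0.2959] j6 10.0 j1 28.2
```

>>> send_rows --plan '[[[-0.0005,0.0008,-0.04,0,0,0,255],[-0.0005,0.0008,-0.07,0,0,0,255],[-0.0005,0.0008,-0.09,0,0,0,255],[-0.0005,0.0008,-0.102,0,0,0,255],[-0.0005,0.0008,-0.112,0,0,0,255]]]'

```text
clock: 28.85
tcp_pos: [0.4527, 0.2972, 0.1112]
orientation: [0.586, 0.81, 0.0, 0.0]
wrist_force: [-0.6, 0.1, -1.6]
finger_gap: 0.225
grasp_force: 60.0
```

>>> send_rows --plan '[[[0,0,0,0,0,0,255],[0,0,0,0,0,0,188],[0,0,0,0,0,0,188],[0,0,-0.003,0,0,0,188],[0,0,-0.006,0,0,0,192]]]'

```text
clock: 29.48
tcp_pos: [0.4523, 0.2972, 0.105]
orientation: [0.586, 0.811, 0.0, 0.0]
wrist_force: [0.1, -0.0, 0.3]
finger_gap: 0.247
grasp_force: 0.0
```

```bash
python3 -c "
from h import *
chk('yellow')"
```

```text
t 29.475 tcp [0.4523 0.2972 0.105 ] F [ 0.1 -0.   0.3] Mz 0.01 gap 0.247 flange over rim mm 8.164407103885551 bar ang in tool 0.6257416605949402 xy [0.4508 0.2965] j6 10.1 j1 28.4
```

It dropped straight into the start. Run in clockwise.

>>> send_rows --plan '[[[0,0,-0.004,0,0,-10,192],[0,0,-0.008,0,0,-20,192],[0,0,-0.01,0,0,-30,192],[0,0,-0.01,0,0,-40,192],[0,0,-0.01,0,0,-50,192]]]'

```text
clock: 30.15
tcp_pos: [0.4522, 0.2972, 0.0949]
orientation: [0.875, 0.485, -0.0, -0.0]
wrist_force: [0.9, -0.6, -0.2]
finger_gap: 0.245
grasp_force: 0.2
```

>>> send_rows --plan '[[[0,0,0,0,0,-10,192],[0,0,0,0,0,-20,192],[0,0,0,0,0,-30,192],[0,0,-0.002,0,0,-40,192],[0,0,-0.003,0,0,-40,192]]]'

```text
clock: 30.78
tcp_pos: [0.4522, 0.2972, 0.0919]
orientation: [0.987, 0.16, -0.0, 0.0]
wrist_force: [-0.3, -0.3, -0.3]
finger_gap: 0.246
grasp_force: 0.0
```

```bash
python3 -c "
from h import *
chk('yellow')"
```

```text
t 30.775 tcp [0.4522 0.2972 0.0919] F [-0.3 -0.3 -0.3] Mz 0.04 gap 0.246 flange over rim mm 2.99095309500276 bar ang in tool -1.418853759765625 xy [0.4505 0.2968] j6 100.0 j1 28.4
```

>>> send_rows --plan '[[[0,0,0,0,0,-8,192],[0,0,0,0,0,-15,192],[0,0,0,0,0,-15,192]]]'

```text
clock: 31.2
tcp_pos: [0.4523, 0.2972, 0.0921]
orientation: [1.0, 0.031, 0.0, 0.0]
wrist_force: [0.3, -0.5, 0.2]
finger_gap: 0.245
grasp_force: 0.1
```

```bash
python3 -c "
from h import *
chk('yellow')"
```

```text
t 31.2 tcp [0.4523 0.2972 0.0921] F [ 0.3 -0.5  0.2] Mz -0.01 gap 0.245 flange over rim mm 1.7800139085576845 bar ang in tool -0.09873199462890625 xy [0.4524 0.2975] j6 114.9 j1 28.4
```

>>> send_rows --plan '[[[0,0,0,0,0,-7,192],[0,0,0,0,0,-14,192],[0,0,0,0,0,-20,192],[0,0,0,0,0,-20,192]]]'

```text
clock: 31.75
tcp_pos: [0.4523, 0.2972, 0.0921]
orientation: [0.99, -0.143, -0.0, -0.0]
wrist_force: [0.2, -0.5, -0.7]
finger_gap: 0.247
grasp_force: 0.0
```

```bash
python3 -c "
from h import *
chk('yellow')"
```

```text
t 31.75 tcp [0.4523 0.2972 0.0921] F [ 0.2 -0.5 -0.7] Mz 0.01 gap 0.247 flange over rim mm 1.1309153726754284 bar ang in tool -2.3356552124023438 xy [0.4517 0.297 ] j6 134.8 j1 28.4
```

>>> send_rows --plan '[[[0,0,0,0,0,-7,192],[0,0,0,0,0,-14,192],[0,0,0,0,0,-20,192],[0,0,0,0,0,-20,192]]]'

```text
clock: 32.3
tcp_pos: [0.4527, 0.2972, 0.0923]
orientation: [0.951, -0.31, 0.001, 0.0]
wrist_force: [2.4, -0.7, 2.2]
finger_gap: 0.254
grasp_force: 90.9
```

```bash
python3 -c "
from h import *
chk('yellow')"
```

```text
t 32.3 tcp [0.4527 0.2972 0.0923] F [ 2.4 -0.7  2.2] Mz 3.16 gap 0.254 flange over rim mm 1.1167348204141614 bar ang in tool -11.228340148925781 xy [0.4517 0.2967] j6 154.7 j1 28.4
```

Yellow is at its stop and home. Release, retract and check all three.

>>> send_rows --plan '[[[0,0,0,0,0,8,192],[0,0,0,0,0,8,130],[0,0,0,0,0,8,100],[0,0,0.03,0,0,8,60],[0,0,0.09,0,0,8,60]]]'

```text
clock: 32.98
tcp_pos: [0.4511, 0.2965, 0.1813]
orientation: [0.968, -0.249, -0.002, 0.001]
wrist_force: [1.1, 1.0, 1.0]
finger_gap: 0.763
grasp_force: 0.0
```

>>> send_rows --plan '[[[0,-0.05,0.06,0,0,10,60],[0,-0.1,0.11,0,0,20,60],[0,-0.14,0.14,0,0,30,60],[0,-0.14,0.14,0,0,30,60],[0,-0.14,0.14,0,0,30,60]]]'

```text
clock: 33.6
tcp_pos: [0.4522, 0.1572, 0.3218]
orientation: [1.0, 0.009, -0.0, -0.0]
wrist_force: [-0.9, 0.6, 0.1]
finger_gap: 0.765
grasp_force: 0.0
```

```bash
python3 - <<'E'
from h import *
o=readout.get_obs();print(o['clock'],o['tcp_pos'])
im,d,K,T=grab('scene','s9.png');P=cloud(d,K,T)
G=dict(red=(.469,.1935),blue=(.486,.09),yellow=(.4523,.297))
plugs(P,im,G,.121)
for c,g in G.items():
    m=masks(im)[c]&(np.hypot(P[...,0]-g[0],P[...,1]-g[1])<.05); print(c,np.percentile(P[m][:,2],[50,90,97]))
cv2.imwrite('pics/s9c.png',cv2.resize(im[130:280,180:420,::-1],None,fx=3,fy=3))
E
```

```text
33.6 [0.45220084 0.15716267 0.32175276]
plug red 79 rect 0.4669 0.1864 0.045 0.017 long ang 4.3 pca 5.7 [0.4665 0.1855]
plug yellow 87 rect 0.4513 0.2947 0.027 0.047 long ang 165.0 pca 163.6 [0.4502 0.291 ]
plug blue 97 rect 0.4838 0.0847 0.047 0.021 long ang 17.4 pca 13.5 [0.482  0.0813]
red [0.08706033 0.11885723 0.12163542]
blue [0.08371545 0.11993493 0.12203781]
yellow [0.08597135 0.12029024 0.12234287]
```

View pics/s9c.png

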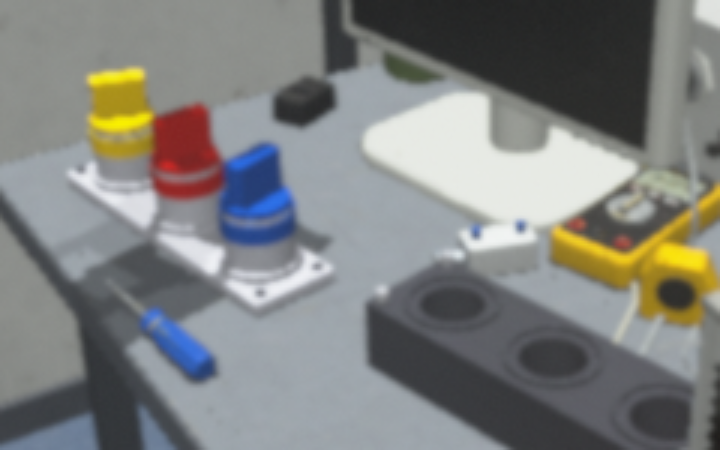

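The crop shows all three plugs with their flanges flat on the matching rims: yellow (120,110), red (185,150), blue (258,200). The mould is empty and the tape and cylinder are still in place. Hand in.

```bash
python3 -c "
from h import *
print(arm.job_done())"
```

```text
the job is handed in; nothing more can be done
None
```

I screwed the red, blue and yellow plugs fully home in the ports of their own colours, released them, left the tape measure and air cylinder untouched, and handed the job in at about 34 s; the hand-in returned no verdict.

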